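# Nest the printed cups and hold the inspection camera over them

### The arm

A 6-joint arm with a two-finger parallel gripper is mounted at the origin on the work surface. World frame = base frame: x ahead of the robot, y to its left, z up, the work surface at z = 0. Lengths are in m, angles in rad, forces in N, time in s.
With the tool pointing down it reaches from about 0.325 to 0.775 m from the base axis. Payload 5.5 kg.
Tool frame: the origin (TCP) lies at the very end of the fingers, on their centre line; the grasp point (between the pads) lies 19 mm behind it; z points along the fingers, x is the direction in which the jaws open and shut, and the axes are right-handed (so a half turn about z gives the same grasp; the last joint's range is limited). The gripper opens to 88 mm and grips with 3 to 60 N. Pads are 20 mm wide; open, the fingers measure 115 mm over their backs; the gripper's body (75 mm by 178 mm) begins 61 mm behind the grasp point.
Start: joints at [-1.354, 0.091, 1.231, -0, 1.82, -0.057], TCP at [0.162, -0.578, 0.223] pointing down, gripper open.
Joint ranges: [-2.87, 2.87], [-0.86, 2.18], [0.17, 2.46], [-1.51, 4.65], [0.06, 2.69], [-2.65, 2.65]. Speed limits (rad/s): [2.57, 2.57, 3.01, 3.14, 3.14, 3.14].

### API

Orientations are given as a 3x3 rotation matrix whose columns are the frame's x, y, z axes.
In Python, from bench import arm, vision, job gives the robot as it stands. The module is installed in compiled form; this text tells all that it offers.
- The arm moves only by the tool send_rows, never from a script. Its argument "targets" is a list that holds one entry, the list of rows, each a list of 5 numbers: the opening, from -1 (shut) to 1 (fully open), then the shift along the world's x, y, z in cm, then the turn about the world's z in degrees. In form: [[[jaw, tx, ty, tz, twist], ...]]. A call has 1 to 8 rows; each row shifts and turns the commanded pose from where the row before left it; what a row does not reach is not made up. A row lasts 1/10 s, in which the tool goes at most 50 mm and 8.59 degrees, less where a joint would pass 70% of its speed; a pose out of reach is approached as far as the arm can. A call with a gripper value outside its range is refused whole. The fingers move at their own pace and stop on an object; the grip force is fixed at half the most. Time passes only in rows, so rows that do not move let the fingers close. It gives the time, the measured TCP pose, the force and the opening at its end, in the units of the state.
- arm.get_state(): the state, without advancing time (a new reading comes with each control period).
- vision.read_camera(name): name is "side" or "top"; returns a dict with "image" (420x560x3 uint8, blue, green, red), "depth" (420x560 float32, m along the optical axis (not along the pixel's ray), 0 where there is no reading), "fx", "fy", "cx", "cy" (pixels), "view" (4x4, takes a point from world to camera coordinates). Camera axes: x right, y down, z forward; pixel columns grow to the right and rows downward; lengths in m; the calibration is good to about 2 mm. A picture is of the moment at which its call begins.
- job.job_done(): hands the job in, once; it reports no verdict.
The state is a dict: "t": time; "qpos": joint angles; "joint_vel": joint speeds; "tau": joint torques, N m; "ee_pos": TCP position; "eef_rot": TCP orientation; "wrist_force": force on the tool from outside, world axes, zero at the start; "wrist_torque": the same for the moment, N m; "grip_width": finger opening in m.
Only numpy, scipy, OpenCV 4.12 (cv2) and the standard library are available. Lean on these libraries where they do the work, as an engineer would, in place of code of your own. Each camera call takes 0.05 s, during which the arm holds its last target. There are 200 camera calls.

### The job

Nest the two loose orange cups into the orange cup that stands in the yellow ring on the inspection camera's stand, each set down fully home and not dropped in, in either order. Then take the camera's grip, squeezing in its red lock button to free the telescoping boom, pull the boom out until the red 150 mm line on its tube stands at the mouth of the sleeve, and finish while still holding it there, still and with the button squeezed, ready for the picture: the boom springs home if it is let go. Leave the stack and the other things on the table as they are.

Things in the scene. Friction and masses are not known exactly. Their poses are not given: they have to be found in the camera images.
- cup_a: orange tapered cup, open at the top, 52 mm tall, 41 mm across at the foot and 62 mm at the rim, wall 2.4 mm, 35 to 70 g; origin on its axis half-way up (26 mm above its foot), z up. It stands in the yellow ring on the camera stand, foot 12 mm above the table. A nested cup, held by lugs inside the lower one, sits 27 mm higher than it, its upper 27 mm showing above the lower rim; about 2 mm of play all round
- cup_b: orange tapered cup, open at the top, 52 mm tall, 41 mm across at the foot and 62 mm at the rim, wall 2.4 mm, 35 to 70 g; origin on its axis half-way up (26 mm above its foot), z up. Loose: stands upright on the table. Same shape as the other two
- cup_c: orange tapered cup, open at the top, 52 mm tall, 41 mm across at the foot and 62 mm at the rim, wall 2.4 mm, 35 to 70 g; origin on its axis half-way up (26 mm above its foot), z up. Loose: stands upright on the table. Same shape as the other two
- vision_stand: camera stand: grey base plate 150 x 480 x 12 mm, column 45 mm square carrying the level sleeve of the boom. Origin on the table under the centre of the yellow locating ring (62 mm across, 8 mm high); the column stands 330 mm away along +y, the sleeve's mouth is at y = 185 mm, its collar 260 mm high. Fixed to the table
- camera_head: camera head at the boom's end with a black grip on top, axes as the stand's. Origin in the grip, 281 mm above the table; grip 24 (x) x 30 (y) mm, from 30 mm below to 22 above it. Red lock button on +x, fixed face 13 mm off on -x: closing along x squeezes the button (30.5 mm wide, 25 with it in). The boom slides out along -y, mm for mm
- lens (a point): centre of the camera's lens glass, 159 mm above the table, straight below the grip; moves with the boom, and stands over the centre of the yellow ring when the boom is at 150 mm
- boom (a joint): how far the telescoping boom is drawn out of its sleeve, in m: 0 parked, 0.15 when the red line on the tube stands at the sleeve's mouth, end stop at 0.17. Lines each 10 mm. Latched when parked (1.5 mm of play); once free, a spring draws it home with 4 to 6 N all the way, where it latches again
- lock_button (a joint): travel of the red lock button in the side of the grip, in m: 0 out (locked when parked), 0.0055 fully in; beyond about 0.004 the latch is free. Its spring takes 2 N at first and 5 N fully in; it springs out when let go
- grease_jar: white plastic jar with a black lid and a yellow band, 48 mm across and 62 mm tall; origin at the centre of its underside; to be left where it is
- turned_part: turned steel part, stepped, 50 mm across at the foot and 60 mm tall; origin at the centre of its underside; to be left where it is
- signal_lamp: green dome lamp on a flat black base 70 x 100 x 18 mm, 56 mm tall in all; origin at the centre of its underside; to be left where it is
- v_block: yellow printed V-block, 90 x 60 x 50 mm; origin at the centre of its underside; to be left where it is
- caliper: digital caliper lying flat, 230 mm long; origin under the middle of its beam; to be left where it is
- screwdriver: screwdriver with a red handle, lying flat, 190 mm long; origin under its middle; to be left where it is
- bearing: dark steel bearing ring lying flat, 52 mm across, 15 mm tall; origin at the centre of its underside; to be left where it is
Mind the look-alikes: they are no part of the job. Leave any pink or turquoise look-alike of the cup_c alone.

How it is judged:
On the way, in this order (a step that is already met when the one before it is completed fails the run):
1. both loose cups are nested fully home in the cup in the ring, released and still, the boom still parked (distance of cup_a from where it was at the start of the episode below 0.008 m and angle between cup_a's own z axis and vertical below 0.08 rad and ((horizontal distance between cup_b and cup_a below 0.005 m and z of cup_b in the frame of cup_a between 0.023 and 0.031 m and angle between each of cup_b, cup_c's own z axis and vertical below 0.08 rad and horizontal distance between cup_c and cup_b below 0.005 m and z of cup_c in the frame of cup_b between 0.023 and 0.031 m) or (horizontal distance between cup_c and cup_a below 0.005 m and z of cup_c in the frame of cup_a between 0.023 and 0.031 m and angle between each of cup_c, cup_b's own z axis and vertical below 0.08 rad and horizontal distance between cup_b and cup_c below 0.005 m and z of cup_b in the frame of cup_c between 0.023 and 0.031 m)) and contact force between the fingers and cup_a below 0.1 N and contact force between the fingers and cup_b below 0.1 N and contact force between the fingers and cup_c below 0.1 N and linear speed of each of cup_a, cup_b, cup_c below 0.03 m/s and value of joint boom below 0.005 m), for 0.2 s.
2. the lock button is squeezed in by the fingers and the boom comes out (value of joint lock_button above 0.003 m and contact force between the fingers and camera_head above 1 N and value of joint boom above 0.02 m), for 0.1 s.
At the end, for the whole second after the job is handed in: boom at 150 mm within 5 mm and still, fingers holding the grip with the lock button more than 3 mm in; the three cups upright, released, nested in the ring: each 27 mm (within 4) above the one under it and within 5 mm of its axis, the lowest within 8 mm of its start (value of joint boom between 0.145 and 0.155 m and not (velocity of joint boom above 0.01 m/s or velocity of joint boom below -0.01 m/s) and value of joint lock_button above 0.003 m and contact force between the fingers and camera_head above 1 N and distance of cup_a from where it was at the start of the episode below 0.008 m and angle between cup_a's own z axis and vertical below 0.08 rad and ((horizontal distance between cup_b and cup_a below 0.005 m and z of cup_b in the frame of cup_a between 0.023 and 0.031 m and angle between each of cup_b, cup_c's own z axis and vertical below 0.08 rad and horizontal distance between cup_c and cup_b below 0.005 m and z of cup_c in the frame of cup_b between 0.023 and 0.031 m) or (horizontal distance between cup_c and cup_a below 0.005 m and z of cup_c in the frame of cup_a between 0.023 and 0.031 m and angle between each of cup_c, cup_b's own z axis and vertical below 0.08 rad and horizontal distance between cup_b and cup_c below 0.005 m and z of cup_b in the frame of cup_c between 0.023 and 0.031 m)) and contact force between the fingers and cup_a below 0.1 N and contact force between the fingers and cup_b below 0.1 N and contact force between the fingers and cup_c below 0.1 N and linear speed of each of cup_a, cup_b, cup_c below 0.03 m/s); the arm keeps its last pose, push and grip.
It fails at once if another thing on the table was pushed by more than 25 mm or tipped over (distance of any of grease_jar, turned_part, signal_lamp, v_block, caliper, screwdriver, bearing from where it was at the start of the episode above 0.025 m or angle between any of grease_jar, turned_part, signal_lamp, v_block, caliper, screwdriver, bearing's own z axis and vertical above 0.5 rad).
It fails at once if a cup was dropped or knocked (faster than 0.5 m/s, as after a fall of more than 12 mm, while not in the fingers) ((linear speed of cup_a above 0.5 m/s and contact force between the fingers and cup_a below 0.05 N) or (linear speed of cup_b above 0.5 m/s and contact force between the fingers and cup_b below 0.05 N) or (linear speed of cup_c above 0.5 m/s and contact force between the fingers and cup_c below 0.05 N)).
It fails at once if the cup in the ring was tipped or pulled out of the ring (distance of cup_a from where it was at the start of the episode above 0.02 m or angle between cup_a's own z axis and vertical above 0.4 rad).
It also fails if it takes over 58 s, if anything falls off the work surface, if the arm or the gripper's body presses on something with over 40 N, if the wrist force passes 120 N, or if a joint passes its speed limit or range.

## Working session

There is one attempt and no reset: what is moved stays moved. The work goes in short steps, Python scripts to look and compute and a tool call to move; the robot and the scene stay as the last step left them, time stands still between calls to the robot, and variables do not carry over. Pictures are saved under pics/ and viewed, about 8 in all and at most 12, crops included, and the job is handed in when it is done.

Besides the shell and the picture viewer there is one more tool, called as name(argument=value, ...) on one line, values as JSON. send_rows: Moves the arm, as the interface text tells. Its arguments: {"type":"object","properties":{"targets":{"type":"array"}},"required":["targets"]}

```bash
mkdir -p pics
cat > h.py <<'E'
from bench import arm, vision, job
import numpy as np, cv2
def cam(n):
    c=vision.read_camera(n); c['V']=np.array(c['view']); return c
def cloud(c):
    d=c['depth']; v,u=np.indices(d.shape)
    P=np.stack([(u-c['cx'])/c['fx']*d,(v-c['cy'])/c['fy']*d,d,np.ones_like(d)],-1)
    W=P@np.linalg.inv(c['V']).T
    W=W[...,:3].copy(); W[d<=0]=np.nan; return W
def proj(c,p):
    q=c['V']@np.r_[p,1]; return c['fx']*q[0]/q[2]+c['cx'],c['fy']*q[1]/q[2]+c['cy']
E
python3 - <<'E'
from h import *
for n in('top','side'):
    c=cam(n); cv2.imwrite(f'pics/{n}0.png',c['image']); np.savez(f'{n}0.npz',**c)
    print(n,c['fx'],c['cx'],c['cy'],np.linalg.inv(c['V']).round(3).tolist(),(c['depth']>0).mean())
s=arm.get_state(); print(s)
E
```

```text
top 424.60414594271913 285.4639678786477 206.33229973200292 [[-0.012, -0.982, 0.189, 0.334], [-1.0, 0.017, 0.025, -0.081], [-0.028, -0.188, -0.982, 1.247], [0.0, 0.0, 0.0, 1.0]] 0.9960204081632653
side 480.4110600354448 279.2113514771472 207.1430778269289 [[-0.925, -0.194, 0.326, 0.115], [-0.379, 0.483, -0.789, 0.879], [-0.005, -0.854, -0.52, 0.803], [0.0, 0.0, 0.0, 1.0]] 0.9876743197278911
{'t': 0.1, 'qpos': array([-1.35369811e+00,  9.17769842e-02,  1.23173000e+00, -2.56414413e-05,
        1.81981342e+00, -5.66833680e-02]), 'joint_vel': array([-0.00081766, -0.00108402, -0.00229631,  0.000601  , -0.0007656 ,
       -0.00034315]), 'tau': array([ 2.50890444e-03, -4.47857809e+01, -4.07568169e+01,  7.00776069e-02,
        2.84383009e-02, -9.95431765e-05]), 'ee_pos': array([ 0.16216737, -0.57739667,  0.22164393]), 'eef_rot': array([[ 2.70367692e-01, -9.62757059e-01, -3.96418556e-04],
       [-9.62755592e-01, -2.70367973e-01,  1.68183848e-03],
       [-1.72638075e-03, -7.30606062e-05, -9.99998507e-01]]), 'wrist_force': array([-0.45290678,  0.23189956, -0.86769558]), 'wrist_torque': array([-0.00098741, -0.05317882,  0.01632697]), 'grip_width': 0.0879185396014933}
```

View pics/top0.png

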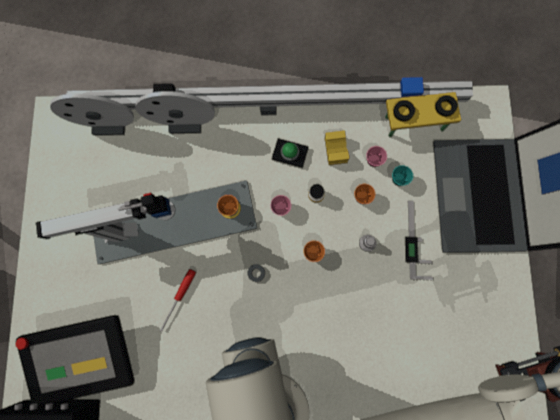

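View pics/side0.png

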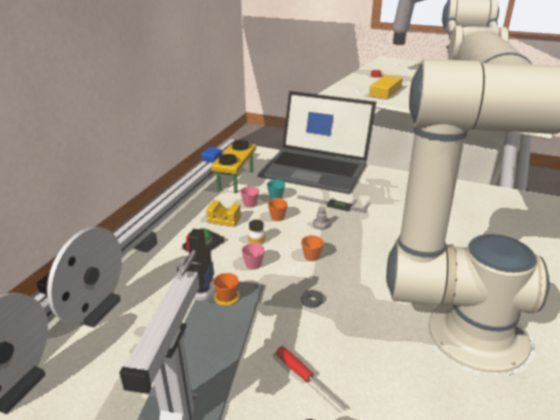

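Top view: ring cup at (228,206), loose orange cups at (365,194) and (314,251), pink look-alikes at (281,205) and (376,156), turquoise at (402,175), and the grip with its red button near (150,200). The side view shows the same cups at (226,289), (278,209) and (312,248).

```bash
cat >> h.py <<'E'
def orange(c,box=None):
    h=cv2.cvtColor(c['image'],cv2.COLOR_BGR2HSV)
    m=cv2.inRange(h,(4,150,60),(17,255,255))
    return m
def ray(c,u,v,z):
    M=np.linalg.inv(c['V']); o=M[:3,3]; d=M[:3,:3]@np.array([(u-c['cx'])/c['fx'],(v-c['cy'])/c['fy'],1])
    return o+d*(z-o[2])/d[2]
def circ(P):
    A=np.c_[2*P[:,:2],np.ones(len(P))]; s=np.linalg.lstsq(A,(P[:,:2]**2).sum(1),rcond=None)[0]
    return s[0],s[1],np.sqrt(s[2]+s[0]**2+s[1]**2)
E
python3 - <<'E'
from h import *
for n in('top','side'):
    c=dict(np.load(f'{n}0.npz')); W=cloud(c); m=orange(c)
    k,l,st,ce=cv2.connectedComponentsWithStats(m)
    print(n)
    for i in range(1,k):
        if st[i,4]<60: continue
        p=W[l==i]; p=p[~np.isnan(p[:,0])]; zt=np.percentile(p[:,2],98)
        r=p[p[:,2]>zt-.006]
        print(st[i],ce[i].round(1),'z',np.percentile(p[:,2],[2,50,98]).round(4),'rimfit',np.round(circ(r),4),len(r))
        zr=0.064 if ((n=='top' and ce[i][0]<250)or(n=='side' and ce[i][0]<250)) else .052
        ct=max(cv2.findContours((l==i).astype(np.uint8),0,1)[0],key=len)[:,0]
        ct=cv2.convexHull(ct)[:,0]
        q=np.array([ray(c,u,v,zr) for u,v in ct]); print('   plane',np.round(circ(q),4))
    # stand top: grey plate, head points
    h=cv2.cvtColor(c['image'],cv2.COLOR_BGR2HSV)
    g=(W[...,2]>.05)&(W[...,0]>.2)&(W[...,0]<.8)&(W[...,1]>.05)&(W[...,1]<.7)
    hi=g&(W[...,2]>.285)
    p=W[hi]; print('high',len(p),p.min(0).round(3),p.max(0).round(3))
    red=((h[...,0]<4)|(h[...,0]>174))&(h[...,1]>150)&g&(W[...,2]>.2)
    p=W[red]; print('red',len(p),np.argwhere(red).mean(0),np.median(p,0).round(4),p.min(0).round(3),p.max(0).round(3))
    im=c['image']; 
    x0,y0=(20,160) if n=='top' else (110,210)
    cv2.imwrite(f'pics/{n}crop.png',cv2.resize(im[y0:y0+120,x0:x0+160],None,fx=5,fy=5,interpolation=cv2.INTER_CUBIC))
E
```

```text
top
[355 184  20  20 305] [364.4 193.6] z [-0.0018  0.0195  0.0523] rimfit [ 0.5967 -0.2772  0.0283] 28
   plane [ 0.5965 -0.2776  0.0282]
[218 195  21  21 334] [227.8 204.9] z [0.0103 0.0344 0.0645] rimfit [0.5679 0.114  0.0287] 48
   plane [0.568  0.1131 0.0294]
[304 241  20  20 314] [313.8 250.8] z [-0.0016  0.0142  0.0491] rimfit [ 0.435  -0.1287  0.0276] 31
   plane [ 0.435  -0.1289  0.0277]
high 187 [0.2   0.051 0.285] [0.554 0.275 0.543]
red 21 [197.85714286 148.52380952] [0.5485 0.261  0.2947] [0.509 0.238 0.232] [0.554 0.292 0.304]
sideTraceback (most recent call last):
  File "<stdin>", line 8, in <module>
    return _quantile_unchecked(
        a, q, axis, out, overwrite_input, method, keepdims, weights)
    return _ureduce(a,
                    func=_quantile_ureduce_func,
    ...<5 lines>...
                    overwrite_input=overwrite_input,
                    method=method)
    r = func(a, **kwargs)
    result = _quantile(arr,
                       quantiles=q,
    ...<2 lines>...
                       out=out,
                       weights=wgt)
    slices_having_nans = np.isnan(arr[-1, ...])
                                  ~~~^^^^^^^^^
IndexError: index -1 is out of bounds for axis 0 with size 0
```

View pics/topcrop.png

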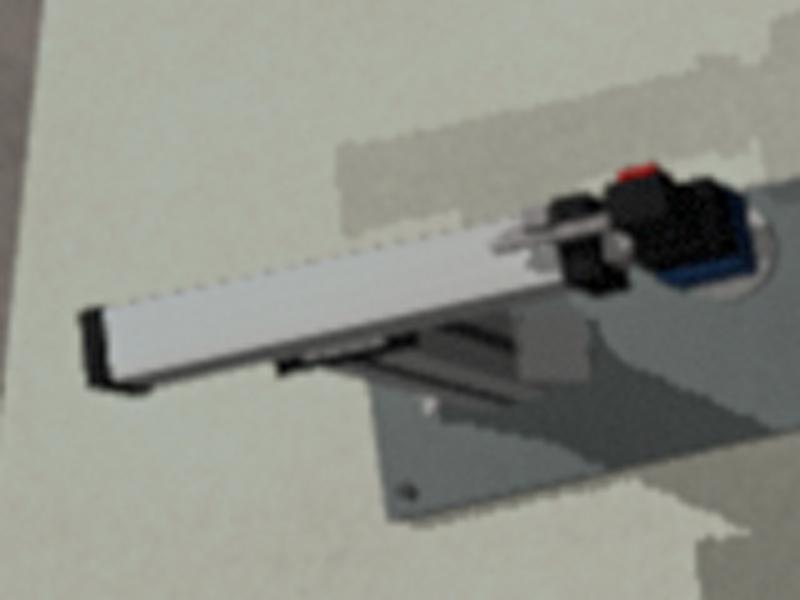

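Run:
```python
from h import *
c=dict(np.load('top0.npz')); W=cloud(c); im=c['image'].astype(int)
g=(im[...,0]>=im[...,2]+4)&(W[...,2]<.03)&(W[...,2]>.003)&(np.abs(W[...,0]-.5)<.2)&(W[...,1]>.0)&(W[...,1]<.55)
m=cv2.morphologyEx(g.astype(np.uint8),cv2.MORPH_OPEN,np.ones((3,3)))
k,l,st,ce=cv2.connectedComponentsWithStats(m); i=[j for j in range(1,k) if st[j,4]>100]
print(st[i]); v,u=np.nonzero(np.isin(l,i))
q=np.array([ray(c,a,b,.012)[:2] for a,b in zip(u,v)]).astype(np.float32)
r=cv2.minAreaRect(q); print(r, cv2.boxPoints(r))
o=c['image'].copy(); o[np.isin(l,i)]=(0,0,255); cv2.imwrite('pics/m.png',o)
s=dict(np.load('side0.npz')); m=orange(s); W=cloud(s)
k,l,st,ce=cv2.connectedComponentsWithStats(m)
for i in range(1,k):
    if st[i,4]<60: continue
    print(st[i],ce[i].round(1))
for p in ([.568,.1135,.064],[.597,-.2775,.052],[.435,-.129,.052]): print(proj(s,p))
hs=cv2.cvtColor(s['image'],cv2.COLOR_BGR2HSV)
for cc in (c,s):
  hs=cv2.cvtColor(cc['image'],cv2.COLOR_BGR2HSV)
  red=((hs[...,0]<5)|(hs[...,0]>172))&(hs[...,1]>130)
  k,l,st,ce=cv2.connectedComponentsWithStats(red.astype(np.uint8))
  for i in range(1,k):
    if st[i,4]>5: print('red',st[i],ce[i].round(1))
cv2.imwrite('pics/sidecrop.png',cv2.resize(s['image'][210:330,110:270],None,fx=5,fy=5,interpolation=cv2.INTER_CUBIC))
```

```text
[[176 199  26  22 239]
 [159 223  11  21 103]
 [188 224  24  16 218]
 [171 236  20  10 102]]
((0.5280141234397888, 0.2525055706501007), (0.12302219122648239, 0.15777362883090973), 11.5435152053833) [[0.45196098 0.31748763]
 [0.48353344 0.16290529]
 [0.60406727 0.18752351]
 [0.5724948  0.34210587]]
[247 114  16   9  82] [254.4 118.1]
[269 199  18  21 282] [277.1 208.1]
[303 236  20  24 356] [311.7 246.5]
[ 13 264  36  30 321] [ 31.6 281.7]
[213 274  25  28 532] [225.7 286.6]
(np.float64(226.07901103591553), np.float64(280.35987544682325))
(np.float64(277.80550045824504), np.float64(203.49832389715053))
(np.float64(312.47557907948516), np.float64(241.40041863304225))
red [144 193   8   4  17] [147.2 194.4]
red [175 270  21  31 244] [184.7 284.4]
red [ 16 337  13  14 139] [ 21.9 343. ]
red [543 362   5   3   7] [544.6 363.1]
red [527 367   5   5  10] [528.7 368.8]
red [530 366   8   7  23] [534.  369.9]
red [541 371   4   3   6] [542.5 372. ]
red [545 392   5   5  11] [547.2 393.7]
red [551 393   7   6  13] [553.5 395.7]
red [372  71   8   6  45] [375.4  73.3]
red [186 236   4  14  37] [187.4 243.6]
red [277 347  35  34 427] [293.8 363.3]
```

View pics/sidecrop.png

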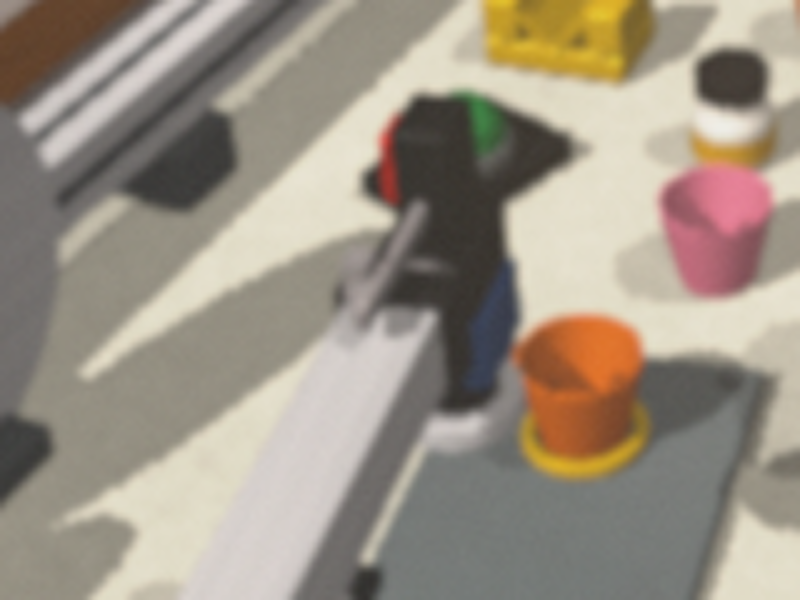

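Run:
```python
from h import *
c=dict(np.load('top0.npz')); s=dict(np.load('side0.npz'))
g=cv2.cvtColor(c['image'],cv2.COLOR_BGR2GRAY).astype(float)
def sub(pr):
    d=np.abs(np.diff(cv2.GaussianBlur(pr.reshape(1,-1),(5,1),0)[0])); i=d.argmax(); w=d[max(0,i-2):i+3]; return (np.arange(max(0,i-2),max(0,i-2)+len(w))*w).sum()/w.sum()+.5
P=[]
for u in range(102,225,2):
    v0=264-(u-98)*18/82; a=int(v0)-5; P.append((u,a+sub(g[a:a+11,u].copy())))
def fit(P,z=.012):
    q=np.array([ray(c,*p,z)[:2] for p in P],np.float32); L=cv2.fitLine(q,cv2.DIST_HUBER,0,1e-3,1e-3).ravel()
    n=np.array([-L[1],L[0]]); r=(q-L[2:])@n; return L,np.std(r),np.median(abs(r)),len(q)
L,*e=fit(P); print('lower edge',L,e,'yaw',np.degrees(np.arctan2(-L[0],L[1])))
a=np.array([.568,.1133]); n=np.array([-L[1],L[0]]); print('dist ring to edge',(a-L[2:])@n)
P=[]
for u in range(40,115,2):
    v0=(328-0.0)/5+160
    v0=160+(310-(u*5-100-100)*.2-0)/5 ; a0=int(v0)-5; P.append((u,a0+sub(g[a0:a0+11,u].copy())))
L2,*e=fit(P,.28); print('sleeve upper edge',L2,e,np.degrees(np.arctan2(-L2[0],L2[1])))
def R(c,u,v):
    M=np.linalg.inv(c['V']); d=M[:3,:3]@np.array([(u-c['cx'])/c['fx'],(v-c['cy'])/c['fy'],1]); return M[:3,3],d/np.linalg.norm(d)
o1,d1=R(c,147.2,194.4);o2,d2=R(s,187.4,243.6)
t=np.linalg.lstsq(np.c_[d1,-d2],o2-o1,rcond=None)[0]; p1=o1+t[0]*d1;p2=o2+t[1]*d2; print('button',p1,p2)
for y in (8,10,12,14):
    r=np.radians(y);ax=np.array([np.cos(r),np.sin(r)]);ay=np.array([-np.sin(r),np.cos(r)])
    d=(p1+p2)[:2]/2-a; print(y,'button in stand',d@ax,d@ay,'grip',a+.15*ay)
```

```text
lower edge [ 0.20760065 -0.97821367  0.4296347   0.38139555] [np.float32(0.0020108789), np.float32(0.0010921526), 62] yaw -168.01822
dist ring to edge 0.07969402612446261
sleeve upper edge [ 0.19735222 -0.9803327   0.5133512   0.41440603] [np.float32(0.0017008702), np.float32(0.0009264349), 38] -168.61783
button [0.55403485 0.26899402 0.27856705] [0.55299696 0.2685809  0.27818132]
8 button in stand 0.00729653669869972 0.15599006228784862 grip [0.54712403 0.26184021]
10 button in stand 0.012736066510126388 0.15564039189815732 grip [0.54195277 0.26102116]
12 button in stand 0.018160079386351124 0.15510109766550265 grip [0.53681325 0.26002214]
14 button in stand 0.023561967003189372 0.1543728366368351 grip [0.53171172 0.25884436]
```

Ring cup (0.568, 0.113), loose cups (0.5965, -0.2774) and (0.435, -0.129). Stand yaw is about 11.8°, so the grip sits at about (0.537, 0.261). The rim radius, button height and plate edge distance agree with the sizes given. One jaw direction (yaw 11.8°) suits every step.

send_rows(targets=[[[1,2,3.3,-0.5,8],[1,2,3.3,-0.5,8],[1,2,3.3,-0.5,8],[1,2,3.3,-0.5,8],[1,2,3.3,-0.5,8],[1,2,3.3,-0.5,8],[1,2,3.3,-0.5,8],[1,2,3.3,-0.5,8]]])

```text
t: 0.9
ee_pos: [0.3227, -0.3121, 0.1821]
eef_rot: [[0.985, -0.174, -0.0], [-0.174, -0.985, 0.0], [-0.0, -0.0, -1.0]]
wrist_force: [0.6, 0.8, -0.4]
grip_width: 0.0878
```

send_rows(targets=[[[1,2,3.3,-1,8],[1,2,3.3,-1,8],[1,2,3.3,-1,6],[1,2,3.3,-1,0],[1,2,3.3,-1,0],[1,1.3,2.0,-1,0],[1,0,0,0,0],[1,0,0,0,0]]])

```text
t: 1.7
ee_pos: [0.4349, -0.1286, 0.1222]
eef_rot: [[0.979, 0.204, -0.001], [0.204, -0.979, -0.0], [-0.001, -0.0, -1.0]]
wrist_force: [0.5, -0.5, 0.3]
grip_width: 0.0877
```

send_rows(targets=[[[1,0,0,-3,0],[1,0,0,-3,0],[1,0,0,-2,0],[1,0,0,-1.3,0],[1,0,0,0,0],[-1,0,0,0,0],[-1,0,0,0,0],[-1,0,0,0,0]]])

```text
t: 2.5
ee_pos: [0.436, -0.1291, 0.0311]
eef_rot: [[0.979, 0.202, 0.002], [0.202, -0.979, -0.001], [0.002, 0.001, -1.0]]
wrist_force: [0.6, 0.2, 0.0]
grip_width: 0.0676
```

send_rows(targets=[[[-1,0,0,0,0],[-1,0,0,0,0],[-1,0,0,0,0],[-1,0,0,0,0],[-1,0,0,1,0],[-1,0,0,2,0],[-1,0,0,2,0],[-1,0,0,0,0]]])

```text
t: 3.3
ee_pos: [0.4366, -0.1291, 0.0826]
eef_rot: [[0.979, 0.203, 0.004], [0.203, -0.979, -0.002], [0.004, 0.002, -1.0]]
wrist_force: [-0.2, -0.0, -0.3]
grip_width: 0.0598
```

Run:
```python
from h import *
s=cam('side'); cv2.imwrite('pics/s1.png',cv2.resize(s['image'][150:300,240:440],None,fx=4,fy=4,interpolation=cv2.INTER_CUBIC))
```

```text
(no output)
```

View pics/s1.png

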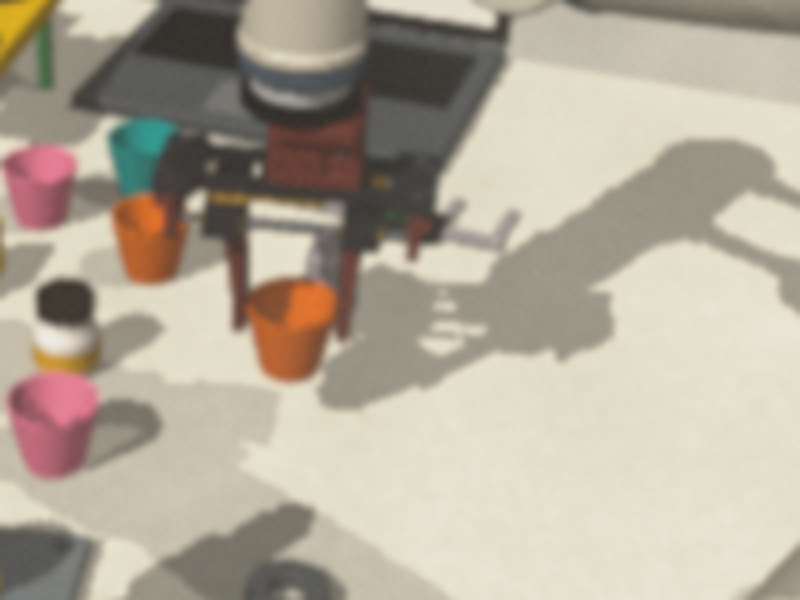

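The cup hangs upright in the jaws at crop (290,330). Carrying it to the ring.

send_rows(targets=[[[-1,0,0,4,0],[-1,0,1,4,0],[-1,1.5,3,2,0],[-1,2,4,0,0],[-1,2.5,4,0,0],[-1,2.5,4,0,0],[-1,2.5,4,0,0],[-1,2.1,4.2,0,0]]])

```text
t: 4.15
ee_pos: [0.5666, 0.115, 0.1775]
eef_rot: [[0.979, 0.202, -0.003], [0.202, -0.979, -0.001], [-0.003, 0.0, -1.0]]
wrist_force: [0.9, -0.2, -0.1]
grip_width: 0.0598
```

send_rows(targets=[[[-1,0,0,0,0],[-1,0,0,0,0],[-1,0,0,0,0]]])

```text
t: 4.45
ee_pos: [0.5657, 0.1126, 0.1787]
eef_rot: [[0.979, 0.202, -0.002], [0.202, -0.979, -0.001], [-0.002, 0.0, -1.0]]
wrist_force: [-0.0, -0.2, -0.6]
grip_width: 0.0604
```

Run:
```python
from h import *
s=cam('side'); cv2.imwrite('pics/s2.png',cv2.resize(s['image'][180:330,130:330],None,fx=4,fy=4,interpolation=cv2.INTER_CUBIC))
m=orange(s); k,l,st,ce=cv2.connectedComponentsWithStats(m)
for i in range(1,k):
    if st[i,4]>60 and ce[i][1]>150: print(st[i],ce[i].round(1))
p=arm.get_state()['ee_pos']; print(p)
# expected appearance: held-cup axis and ring-cup axis columns
for q in ([p[0],p[1],p[2]+.021],[p[0],p[1],p[2]-.031],[.568,.1133,.064]): print(proj(s,q))
```

```text
[269 199  18  21 285] [277.1 208.2]
[210 226  27  30 597] [223.5 239.6]
[ 13 264  37  30 315] [ 31.6 281.6]
[214 274  24  28 523] [225.8 286.7]
[0.56579074 0.11227028 0.17916355]
(np.float64(223.41292730502764), np.float64(232.7216998167541))
(np.float64(224.89806063969365), np.float64(251.6093482946817))
(np.float64(226.11843252326165), np.float64(280.3088617512334))
```

View pics/s2.png

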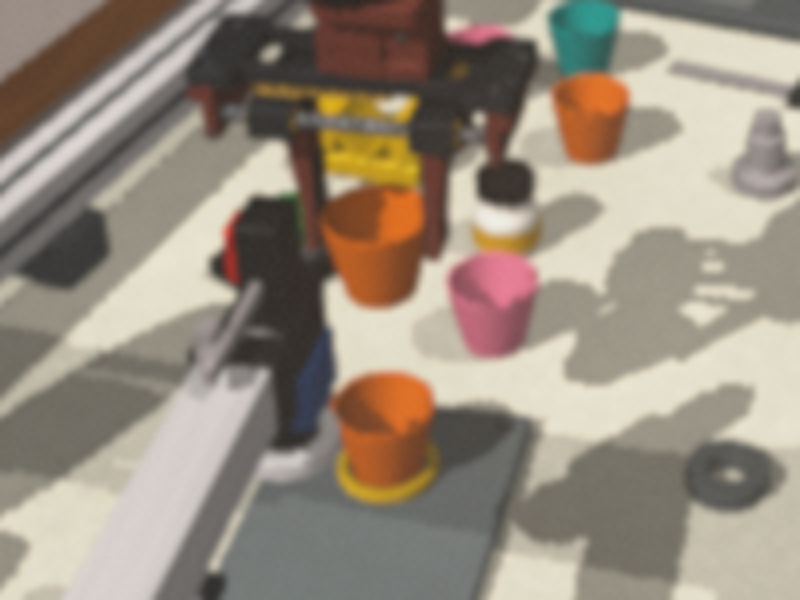

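Held cup (223,240) is above the ring cup (226,287), and its column matches the TCP prediction to about 0.5 px. Small correction, then lower.

send_rows(targets=[[[-1,0.2,0.1,-2.5,0],[-1,0,0,-2.5,0],[-1,0,0,-2,0],[-1,0,0,-1.2,0],[-1,0,0,-0.8,0],[-1,0,0,-0.5,0],[-1,0,0,0,0]]])

```text
t: 5.2
ee_pos: [0.5683, 0.1141, 0.0847]
eef_rot: [[0.979, 0.202, 0.0], [0.202, -0.979, -0.0], [0.0, 0.0, -1.0]]
wrist_force: [0.7, 0.2, -0.3]
grip_width: 0.0596
```

send_rows(targets=[[[-1,0,0,-0.3,0],[-1,0,0,-0.2,0],[-1,0,0,-0.1,0],[-1,0,0,0,0]]])

```text
t: 5.6
ee_pos: [0.5683, 0.1144, 0.0786]
eef_rot: [[0.979, 0.203, 0.0], [0.203, -0.979, -0.0], [0.0, 0.0, -1.0]]
wrist_force: [0.3, -0.2, -0.7]
grip_width: 0.0595
```

send_rows(targets=[[[-1,0,0,-0.2,0],[-1,0,0,-0.2,0],[-1,0,0,-0.1,0],[-1,0,0,0,0]]])

```text
t: 6.0
ee_pos: [0.5681, 0.1143, 0.0733]
eef_rot: [[0.979, 0.203, -0.001], [0.203, -0.979, -0.0], [-0.001, -0.0, -1.0]]
wrist_force: [0.8, 0.2, -0.2]
grip_width: 0.0599
```

send_rows(targets=[[[-1,0,0,-0.1,0],[-1,0,0,-0.1,0],[-1,0,0,0,0]]])

```text
t: 6.3
ee_pos: [0.5681, 0.1143, 0.0714]
eef_rot: [[0.979, 0.203, -0.0], [0.203, -0.979, -0.0], [-0.0, -0.0, -1.0]]
wrist_force: [-0.3, -0.2, -0.7]
grip_width: 0.0597
```

send_rows(targets=[[[-1,0,0,-0.1,0],[-1,0,0,-0.1,0],[-1,0,0,0,0]]])

```text
t: 6.6
ee_pos: [0.5683, 0.1144, 0.0698]
eef_rot: [[0.979, 0.203, 0.0], [0.203, -0.979, 0.0], [0.0, 0.0, -1.0]]
wrist_force: [-0.5, 0.3, 0.5]
grip_width: 0.06
```

send_rows(targets=[[[-1,0,0,-0.1,0],[-1,0,0,0,0],[-1,0,0,0,0]]])

```text
t: 6.9
ee_pos: [0.5684, 0.1144, 0.0697]
eef_rot: [[0.979, 0.203, 0.001], [0.203, -0.979, 0.0], [0.001, 0.0, -1.0]]
wrist_force: [-3.3, 0.2, 5.9]
grip_width: 0.0595
```

send_rows(targets=[[[-1,0,0,-0.1,0],[-1,0,0,0,0],[-1,0,0,0,0]]])

```text
t: 7.2
ee_pos: [0.5685, 0.1144, 0.0696]
eef_rot: [[0.979, 0.203, 0.001], [0.203, -0.979, 0.0], [0.001, 0.0, -1.0]]
wrist_force: [-4.7, -0.3, 9.6]
grip_width: 0.0597
```

Contact at TCP z 0.0697, where 0.070 was expected: home. Release and retreat.

send_rows(targets=[[[-1,-0.1,0,0.1,0],[1,0,0,0,0],[1,0,0,0,0],[1,0,0,0,0],[1,0,0,0,0],[1,0,0,0,0],[1,0,0,2,0],[1,0,0,4,0]]])

```text
t: 8.0
ee_pos: [0.5651, 0.114, 0.1249]
eef_rot: [[0.979, 0.203, -0.008], [0.203, -0.979, -0.001], [-0.008, -0.0, -1.0]]
wrist_force: [1.1, 0.3, 0.6]
grip_width: 0.088
```

send_rows(targets=[[[1,0,0,4,0],[1,0,-2,3,0],[1,0,-4,0,0],[1,0.3,-4.5,0,0],[1,0.3,-4.5,0,0],[1,0.3,-4.5,0,0],[1,0.3,-4.5,0,0],[1,0.3,-4.5,0,0]]])

```text
t: 8.8
ee_pos: [0.5821, -0.1725, 0.1987]
eef_rot: [[0.979, 0.203, 0.0], [0.203, -0.979, 0.0], [0.0, 0.0, -1.0]]
wrist_force: [0.1, -0.5, -0.0]
grip_width: 0.0875
```

send_rows(targets=[[[1,0.3,-4.5,0,0],[1,0.4,-4,0,0],[1,0.4,-2.2,0,0],[1,0,0,0,0],[1,0,0,0,0]]])

```text
t: 9.3
ee_pos: [0.5931, -0.2776, 0.1981]
eef_rot: [[0.979, 0.202, -0.001], [0.202, -0.979, 0.001], [-0.0, -0.001, -1.0]]
wrist_force: [-0.2, 1.7, -0.4]
grip_width: 0.0881
```

Run:
```python
from h import *
s=cam('side'); cv2.imwrite('pics/s3.png',cv2.resize(s['image'][180:330,130:330],None,fx=4,fy=4,interpolation=cv2.INTER_CUBIC))
m=orange(s); k,l,st,ce=cv2.connectedComponentsWithStats(m)
for i in range(1,k):
    if st[i,4]>60 and ce[i][1]>150: print(st[i],ce[i].round(1))
print(arm.get_state()['ee_pos'])
```

```text
[269 199  18  21 281] [277.  208.1]
[ 13 264  37  30 307] [ 31.3 281.9]
[214 265  24  37 730] [225.7 282.2]
[ 0.59329212 -0.27688752  0.19851702]
```

View pics/s3.png

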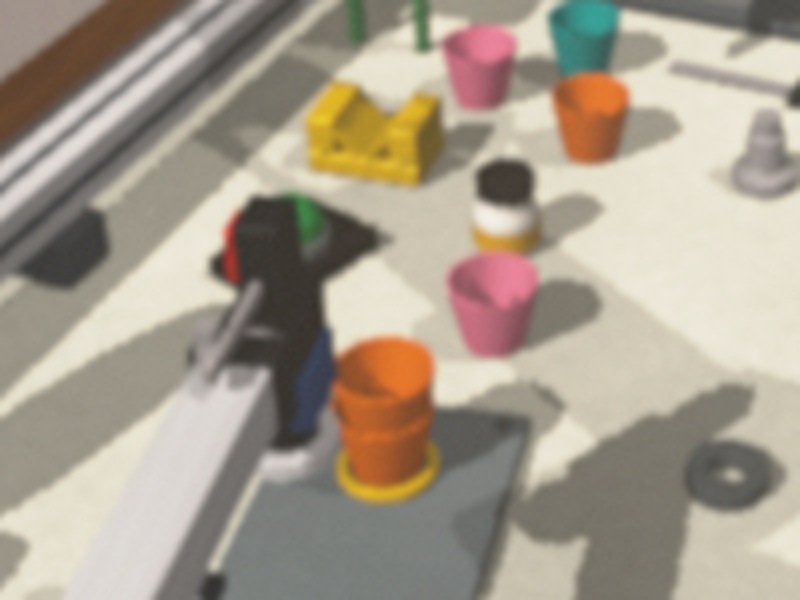

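The first cup is nested upright at (226,282), with the stack 9 px taller as expected. Now the second cup.

send_rows(targets=[[[1,0.3,0,-4,0],[1,0,0,-4,0],[1,0,0,-4,0],[1,0,0,-2.8,0],[1,0,0,-1.5,0],[1,0,0,-0.5,0],[1,0,0,0,0]]])

```text
t: 10.05
ee_pos: [0.5967, -0.2771, 0.0314]
eef_rot: [[0.979, 0.203, 0.001], [0.203, -0.979, -0.0], [0.001, 0.0, -1.0]]
wrist_force: [0.1, 0.1, 0.5]
grip_width: 0.088
```

send_rows(targets=[[[-1,0,0,0,0],[-1,0,0,0,0],[-1,0,0,0,0],[-1,0,0,0,0],[-1,0,0,0,0],[-1,0,0,0,0],[-1,0,0,0,0]]])

```text
t: 10.75
ee_pos: [0.5967, -0.2779, 0.0316]
eef_rot: [[0.979, 0.202, 0.001], [0.203, -0.979, -0.001], [0.001, 0.001, -1.0]]
wrist_force: [0.3, 0.8, 4.6]
grip_width: 0.0595
```

send_rows(targets=[[[-1,0,0,1,0],[-1,0,0,3,0],[-1,0,0,4,0],[-1,0,0,4,0],[-1,0,1,4,0],[-1,-0.3,3,2,0],[-1,-0.3,4,0,0],[-1,-0.3,4,0,0]]])

```text
t: 11.55
ee_pos: [0.587, -0.1569, 0.2117]
eef_rot: [[0.98, 0.201, 0.001], [0.201, -0.98, -0.0], [0.001, 0.001, -1.0]]
wrist_force: [0.3, 0.4, -1.3]
grip_width: 0.0594
```

send_rows(targets=[[[-1,-0.3,4,0,0],[-1,-0.3,4,0,0],[-1,-0.3,4,0,0],[-1,-0.3,4,0,0],[-1,-0.3,4,0,0],[-1,-0.2,4,0,0],[-1,-0.2,2.2,0,0],[-1,0,0.8,0,0]]])

```text
t: 12.35
ee_pos: [0.5675, 0.1145, 0.2104]
eef_rot: [[0.979, 0.206, -0.001], [0.206, -0.979, 0.0], [-0.001, -0.0, -1.0]]
wrist_force: [0.2, -0.3, -0.2]
grip_width: 0.0587
```

send_rows(targets=[[[-1,0,0,0,0],[-1,0,0,0,0],[-1,0,0,0,0]]])

```text
t: 12.65
ee_pos: [0.5684, 0.1109, 0.2105]
eef_rot: [[0.98, 0.201, -0.0], [0.201, -0.98, -0.0], [-0.0, 0.0, -1.0]]
wrist_force: [0.1, 1.5, -0.5]
grip_width: 0.0593
```

Run:
```python
from h import *
s=cam('side')
m=orange(s); k,l,st,ce=cv2.connectedComponentsWithStats(m)
for i in range(1,k):
    if st[i,4]>60 and ce[i][1]>150: print(st[i],ce[i].round(1))
p=arm.get_state()['ee_pos']; print(p)
for q in ([p[0],p[1],p[2]+.021],[p[0],p[1],p[2]-.031],[.568,.1135,.064]): print(proj(s,q))
```

```text
[208 214  27  31 631] [221.6 227.4]
[ 14 265  36  29 319] [ 31.6 281.8]
[214 265  24  37 717] [225.7 282.3]
[0.5684122  0.11099927 0.21059249]
(np.float64(221.68984543901166), np.float64(220.29674806337212))
(np.float64(223.23819840957992), np.float64(239.7502476910992))
(np.float64(226.07901103591553), np.float64(280.35987544682325))
```

send_rows(targets=[[[-1,0,0.3,-2.5,0],[-1,0,0,-2.5,0],[-1,0,0,-2,0],[-1,0,0,-1.5,0],[-1,0,0,-1,0],[-1,0,0,-0.6,0],[-1,0,0,0,0],[-1,0,0,0,0]]])

```text
t: 13.5
ee_pos: [0.5687, 0.1153, 0.1106]
eef_rot: [[0.979, 0.202, 0.001], [0.202, -0.979, 0.0], [0.001, 0.0, -1.0]]
wrist_force: [-0.4, -0.8, 0.2]
grip_width: 0.0593
```

send_rows(targets=[[[-1,0,0,-0.2,0],[-1,0,0,-0.2,0],[-1,0,0,-0.2,0],[-1,0,0,-0.1,0],[-1,0,0,0,0]]])

```text
t: 14.0
ee_pos: [0.5681, 0.1154, 0.1023]
eef_rot: [[0.979, 0.203, -0.0], [0.203, -0.979, -0.0], [-0.0, -0.0, -1.0]]
wrist_force: [-0.3, -0.1, 0.3]
grip_width: 0.0593
```

send_rows(targets=[[[-1,0,0,-0.1,0],[-1,0,0,0,0],[-1,0,0,0,0]]])

```text
t: 14.3
ee_pos: [0.5682, 0.1153, 0.1017]
eef_rot: [[0.979, 0.203, -0.0], [0.203, -0.979, 0.0], [0.0, -0.0, -1.0]]
wrist_force: [-0.1, -0.2, 0.3]
grip_width: 0.0587
```

send_rows(targets=[[[-1,0,0,-0.1,0],[-1,0,0,0,0],[-1,0,0,0,0]]])

```text
t: 14.6
ee_pos: [0.5682, 0.1153, 0.1006]
eef_rot: [[0.979, 0.203, -0.0], [0.203, -0.979, -0.0], [-0.0, 0.0, -1.0]]
wrist_force: [-0.6, 0.5, 0.0]
grip_width: 0.0591
```

Moving y back by 1 mm and continuing down.

send_rows(targets=[[[-1,0,-0.1,-0.1,0],[-1,0,0,-0.1,0],[-1,0,0,0,0],[-1,0,0,0,0]]])

```text
t: 15.0
ee_pos: [0.5682, 0.1143, 0.0986]
eef_rot: [[0.979, 0.203, -0.0], [0.203, -0.979, 0.0], [-0.0, -0.0, -1.0]]
wrist_force: [0.1, 0.5, -0.6]
grip_width: 0.059
```

send_rows(targets=[[[-1,0,0,-0.1,0],[-1,0,0,0,0],[-1,0,0,0,0]]])

```text
t: 15.3
ee_pos: [0.5683, 0.1143, 0.0977]
eef_rot: [[0.979, 0.203, 0.0], [0.203, -0.979, 0.0], [0.0, 0.0, -1.0]]
wrist_force: [0.3, -0.2, -0.6]
grip_width: 0.0589
```

send_rows(targets=[[[-1,0,0,-0.1,0],[-1,0,0,0,0],[-1,0,0,0,0]]])

```text
t: 15.6
ee_pos: [0.5684, 0.1144, 0.0975]
eef_rot: [[0.979, 0.203, 0.001], [0.203, -0.979, 0.0], [0.001, 0.0, -1.0]]
wrist_force: [-1.7, -0.2, 3.7]
grip_width: 0.0593
```

send_rows(targets=[[[-1,0,0,-0.1,0],[-1,0,0,0,0],[-1,-0.1,0,0.1,0],[1,0,0,0,0],[1,0,0,0,0],[1,0,0,0,0],[1,0,0,0,0],[1,0,0,0,0]]])

```text
t: 16.4
ee_pos: [0.5671, 0.1143, 0.0963]
eef_rot: [[0.979, 0.203, -0.001], [0.203, -0.979, -0.0], [-0.001, -0.0, -1.0]]
wrist_force: [0.1, -0.2, -0.8]
grip_width: 0.0876
```

send_rows(targets=[[[1,0,0,1,0],[1,0,0,4,0],[1,0,0,5,0],[1,0,0,5,0],[1,0,0,5,0],[1,0,0,4,0],[1,0,0,0,0],[1,0,0,0,0]]])

```text
t: 17.2
ee_pos: [0.5675, 0.1144, 0.3383]
eef_rot: [[0.979, 0.203, 0.003], [0.203, -0.979, 0.0], [0.003, 0.0, -1.0]]
wrist_force: [-0.1, -0.3, -0.3]
grip_width: 0.0876
```

Run:
```python
from h import *
s=cam('side'); cv2.imwrite('pics/s4.png',cv2.resize(s['image'][180:330,130:330],None,fx=4,fy=4,interpolation=cv2.INTER_CUBIC))
m=orange(s); k,l,st,ce=cv2.connectedComponentsWithStats(m)
for i in range(1,k):
    if st[i,4]>60 and ce[i][1]>150: print(st[i],ce[i].round(1))
p=arm.get_state()['ee_pos']; print(p)
```

```text
[214 256  24  46 918] [225.3 277.7]
[ 13 265  37  29 304] [ 31.2 282. ]
[0.5672375  0.1143213  0.33621825]
```

View pics/s4.png

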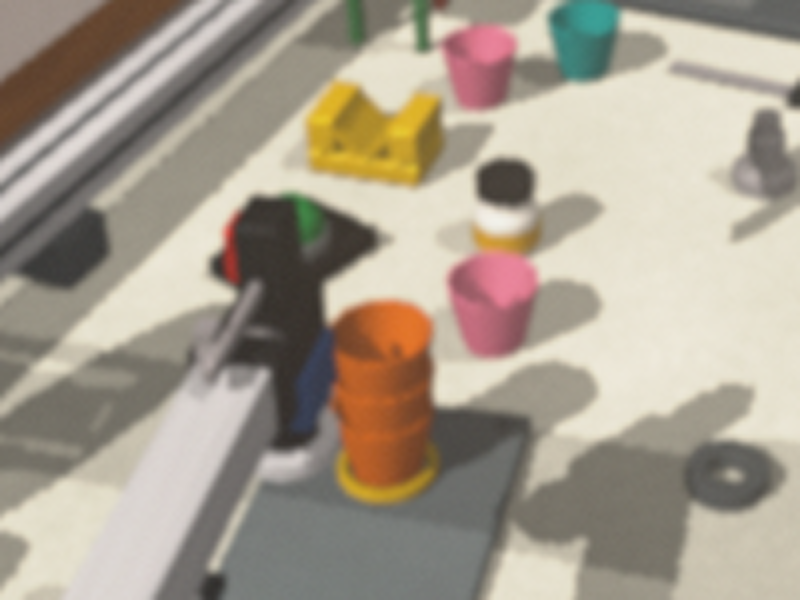

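The stack of three stands straight at crop (382,395), with equal rim spacing. Now checking the grip position.

Run:
```python
from h import *
for n in('top0','side0'):
    c=dict(np.load(n+'.npz'))
    W=cloud(c); r=np.radians(11.8); ax=np.array([np.cos(r),np.sin(r)]);ay=np.array([-np.sin(r),np.cos(r)])
    d=W[...,:2]-np.array([.568,.1143]); X=d@ax;Y=d@ay
    for lo,hi in ((.285,.315),(.255,.285)):
        g=(W[...,2]>lo)&(W[...,2]<hi)&(abs(X)<.05)&(Y>.09)&(Y<.184)
        print(n,lo,g.sum(),'X',np.percentile(X[g],[3,50,97]).round(4),'Y',np.percentile(Y[g],[3,50,97]).round(4),'z',np.percentile(W[g][:,2],[50,97]).round(3))
c=dict(np.load('top0.npz'))
for x in (-.012,.012):
  for y in (.135,.165):
    p=np.array([.568,.1143])+x*ax+y*ay; print(x,y,np.round(proj(c,[*p,.303]),1))
```

```text
top0 0.285 185 X [-0.0137 -0.0023  0.0155] Y [0.1352 0.1484 0.1628] z [0.301 0.305]
top0 0.255 81 X [-0.0142 -0.0078  0.0088] Y [0.135  0.1416 0.1829] z [0.272 0.284]
side0 0.285 258 X [-0.0133 -0.0025  0.0158] Y [0.1387 0.1592 0.1659] z [0.299 0.303]
side0 0.255 243 X [-0.0134 -0.0046  0.0149] Y [0.1406 0.1636 0.1795] z [0.272 0.284]
-0.012 0.135 [153.8 202.7]
-0.012 0.165 [140.9 205.6]
0.012 0.135 [152.1 192.8]
0.012 0.165 [139.3 195.6]
```

Depth from both cameras puts the grip at stand x -13..+16, y 135..165 mm, top z 0.303, as specified.

send_rows(targets=[[[1,-0.6,3,0,0],[1,-0.8,4,0,0],[1,-0.8,4,0,0],[1,-0.6,2.7,0,0],[1,-0.2,1,0,0],[1,0,0,0,0],[1,0,0,0,0]]])

```text
t: 17.95
ee_pos: [0.5374, 0.2603, 0.3357]
eef_rot: [[0.979, 0.202, -0.001], [0.202, -0.979, -0.001], [-0.002, 0.001, -1.0]]
wrist_force: [-0.0, 0.0, -0.5]
grip_width: 0.0877
```

send_rows(targets=[[[1,0,0,-2,0],[1,0,0,-2,0],[1,0,0,-2,0],[1,0,0,-1,0],[1,0,0,-0.5,0],[1,0,0,0,0],[1,0,0,0,0]]])

```text
t: 18.65
ee_pos: [0.5376, 0.2611, 0.2628]
eef_rot: [[0.979, 0.202, 0.001], [0.202, -0.979, 0.001], [0.002, -0.0, -1.0]]
wrist_force: [0.0, 0.0, -0.1]
grip_width: 0.088
```

send_rows(targets=[[[-1,0,0,0,0],[-1,0,0,0,0],[-1,0,0,0,0],[-1,0,0,0,0],[-1,0,0,0,0],[-1,0,0,0,0],[-1,0,0,0,0],[-1,0,0,0,0]]])

```text
t: 19.45
ee_pos: [0.5379, 0.2615, 0.2616]
eef_rot: [[0.979, 0.202, 0.001], [0.202, -0.979, 0.0], [0.002, -0.0, -1.0]]
wrist_force: [4.4, 0.6, -1.0]
grip_width: 0.0272
```

send_rows(targets=[[[-1,0,0,0,0],[-1,0,0,0,0],[-1,0,0,0,0],[-1,0,0,0,0]]])

```text
t: 19.85
ee_pos: [0.5379, 0.2614, 0.2616]
eef_rot: [[0.979, 0.203, 0.002], [0.203, -0.979, 0.0], [0.002, -0.0, -1.0]]
wrist_force: [4.6, 1.5, -0.3]
grip_width: 0.0246
```

Width is 24.6 mm, so the button is fully in. Pulling along (0.203, -0.979).

send_rows(targets=[[[-1,0.1,-0.5,0,0],[-1,0.2,-1,0,0],[-1,0.2,-1,0,0],[-1,0.2,-1,0,0],[-1,0,0,0,0]]])

```text
t: 20.35
ee_pos: [0.5453, 0.2266, 0.2616]
eef_rot: [[0.979, 0.203, 0.002], [0.203, -0.979, 0.002], [0.003, -0.001, -1.0]]
wrist_force: [8.0, 5.7, -1.0]
grip_width: 0.0247
```

send_rows(targets=[[[-1,0.3,-1.5,0,0],[-1,0.4,-2,0,0],[-1,0.4,-2,0,0],[-1,0.4,-2,0,0],[-1,0.4,-1.7,0,0],[-1,0.2,-1.2,0,0],[-1,0.1,-0.5,0,0],[-1,0,0,0,0]]])

```text
t: 21.15
ee_pos: [0.5683, 0.1186, 0.2616]
eef_rot: [[0.979, 0.204, 0.005], [0.204, -0.979, 0.004], [0.005, -0.003, -1.0]]
wrist_force: [11.9, 6.9, -1.6]
grip_width: 0.0246
```

send_rows(targets=[[[-1,0,0,0,0],[-1,0,0,0,0],[-1,0,0,0,0],[-1,0,0,0,0]]])

```text
t: 21.55
ee_pos: [0.5681, 0.1194, 0.2616]
eef_rot: [[0.979, 0.205, 0.005], [0.205, -0.979, 0.004], [0.005, -0.003, -1.0]]
wrist_force: [11.5, 7.8, -2.1]
grip_width: 0.0246
```

Run:
```python
from h import *
p0=np.array([.5379,.2615])
s=cam('side'); np.savez('sideE.npz',**s); t=cam('top'); np.savez('topE.npz',**t)
st=arm.get_state(); p=st['ee_pos']; print(p,np.hypot(*(p[:2]-p0)),st['wrist_force'],st['grip_width'],st['joint_vel'].round(4))
r=np.radians(11.8); ay=np.array([-np.sin(r),np.cos(r)])
m=np.array([.568,.1143])+.185*ay
for c,n in((s,'s'),(t,'t')):
    u,v=map(int,proj(c,[*m,.28])); print(n,u,v)
    a,b=max(0,v-55),max(0,u-75); cv2.imwrite(f'pics/{n}E.png',cv2.resize(c['image'][a:a+110,b:b+150],None,fx=5,fy=5,interpolation=cv2.INTER_CUBIC)); print(a,b)
    hs=cv2.cvtColor(c['image'],cv2.COLOR_BGR2HSV); red=((hs[...,0]<6)|(hs[...,0]>170))&(hs[...,1]>90); W=cloud(c)
    red[:a]=0;red[a+110:]=0;red[:,:b]=0;red[:,b+150:]=0
    k,l,q,ce=cv2.connectedComponentsWithStats(red.astype(np.uint8))
    for i in range(1,k):
        if q[i,4]>1: print(q[i],ce[i].round(1),np.nanmedian(W[l==i],0).round(3), (np.nanmedian(W[l==i],0)[:2]-[.568,.1143])@ay)
```

```text
[0.56813071 0.11939533 0.26161415] 0.14528466227922524 [11.90450094  7.84006113 -1.30333297] 0.024850337337249742 [ 0.0001 -0.0014  0.0005 -0.0013  0.0005 -0.0008]
s 190 253
198 115
[223 198   3   2   4] [223.8 198.5] [0.55  0.126 0.299] 0.015337744395793882
[243 198  13   9  95] [249.2 201.4] [ 0.703 -0.296  0.025] -0.4295795401649593
[209 202   2   2   3] [209.3 202.3] [0.582 0.134 0.288] 0.016979366031673746
[226 203   2   4   5] [226.4 204.8] [0.545 0.125 0.284] 0.015252287977095188
[210 208   2   2   2] [210.5 208.5] [0.581 0.132 0.271] 0.015106470558806553
[226 209   1   2   2] [226.  209.5] [0.547 0.127 0.273] 0.01669021792053323
[224 212   3   2   4] [225.2 212.5] [0.548 0.127 0.265] 0.016425068820145574
[243 243  21  26 404] [252.8 254.5] [ 0.57  -0.042  0.035] -0.1538050351151622
t 135 204
149 60
[183 186  22  11 118] [193.6 190.7] [0.527 0.123 0.43 ] 0.016651102951826244
```

View pics/sE.png

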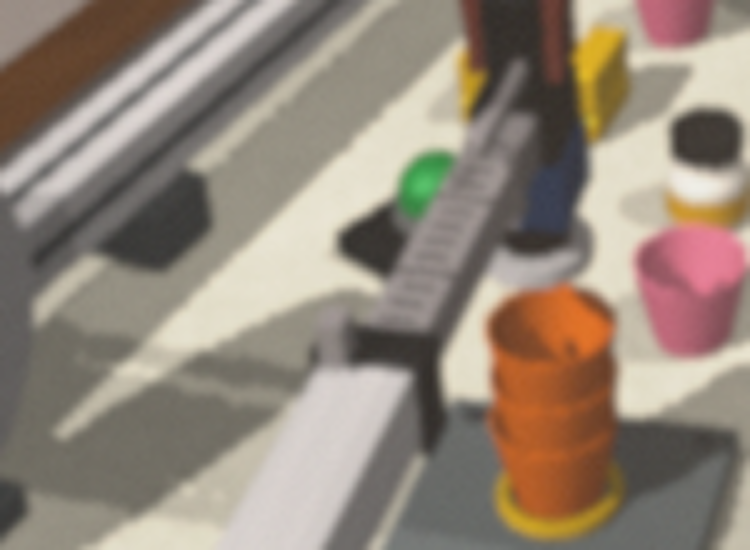

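View pics/tE.png

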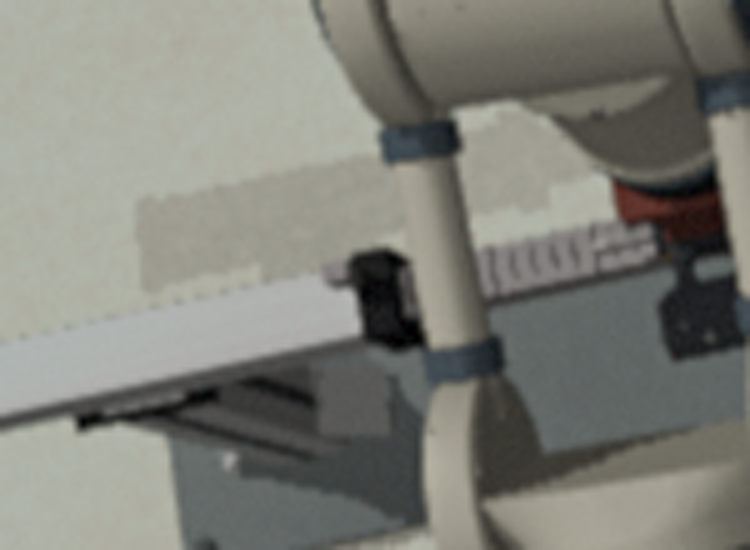

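The red line is still just inside the collar and the travel is 145.3 mm. Pulling about 5 mm more, a little towards +x to ease the side load.

send_rows(targets=[[[-1,0.1,-0.2,0,0],[-1,0.1,-0.2,0,0],[-1,0.1,-0.1,0,0],[-1,0,0,0,0],[-1,0,0,0,0],[-1,0,0,0,0]]])

```text
t: 22.25
ee_pos: [0.5692, 0.1142, 0.2616]
eef_rot: [[0.979, 0.205, 0.0], [0.205, -0.979, 0.003], [0.001, -0.003, -1.0]]
wrist_force: [2.7, 5.9, -1.0]
grip_width: 0.0249
```

```bash
cat > e.py <<'E'
from h import *
import sys
p0=np.array([.5379,.2615]); s=cam('side')
st=arm.get_state(); p=st['ee_pos']; print(st['t'],p,np.hypot(*(p[:2]-p0)),st['wrist_force'],st['grip_width'])
cv2.imwrite(f'pics/{sys.argv[1]}.png',cv2.resize(s['image'][215:285,165:255],None,fx=8,fy=8,interpolation=cv2.INTER_CUBIC))
# profile of the collar/tube along boom: reproject along the stand y axis at tube top
r=np.radians(12); ax=np.array([np.cos(r),np.sin(r)]); ay=np.array([-np.sin(r),np.cos(r)])
im=s['image'].astype(np.float32)
Y=np.arange(60,196,1)/1000.
acc=[]
for dx in (-.006,-.003,0,.003,.006):
    uv=np.array([proj(s,[*(np.array([.568,.1143])+dx*ax+y*ay),float(sys.argv[2])]) for y in Y],np.float32)
    acc.append(cv2.remap(im,uv[:,:1],uv[:,1:],cv2.INTER_LINEAR)[:,0])
a=np.mean(acc,0); 
print([(int(y*1000),int(v.mean()),int(v[2]-v[1])) for y,v in zip(Y,a)][::2])
E
python3 e.py e1 0.272
```

```text
22.3 [0.5692021  0.11415447 0.26154003] 0.1506337548945505 [ 2.73226587  5.68024049 -0.33136631] 0.024201011022530954
[(60, 126, 12), (62, 132, 12), (64, 137, 13), (66, 141, 13), (68, 145, 11), (70, 150, 10), (72, 156, 9), (74, 161, 8), (76, 163, 7), (78, 165, 7), (80, 165, 7), (82, 165, 7), (84, 163, 7), (86, 161, 6), (88, 152, 2), (90, 141, -1), (92, 128, -9), (94, 119, -15), (96, 114, -21), (98, 115, -23), (100, 115, -25), (102, 117, -25), (104, 120, -26), (106, 124, -27), (108, 126, -28), (110, 127, -29), (112, 127, -30), (114, 128, -30), (116, 129, -29), (118, 131, -28), (120, 130, -26), (122, 128, -25), (124, 126, -22), (126, 125, -21), (128, 124, -20), (130, 124, -18), (132, 124, -15), (134, 126, -9), (136, 129, -3), (138, 131, 2), (140, 131, 4), (142, 129, 5), (144, 126, 6), (146, 122, 6), (148, 117, 6), (150, 114, 6), (152, 112, 7), (154, 112, 7), (156, 112, 6), (158, 109, 6), (160, 105, 6), (162, 105, 6), (164, 108, 6), (166, 112, 6), (168, 114, 6), (170, 117, 6), (172, 127, 6), (174, 140, 6), (176, 153, 7), (178, 162, 7), (180, 164, 8), (182, 162, 8), (184, 157, 7), (186, 150, 7), (188, 144, 7), (190, 142, 7), (192, 142, 7), (194, 143, 7)]
```

View pics/e1.png

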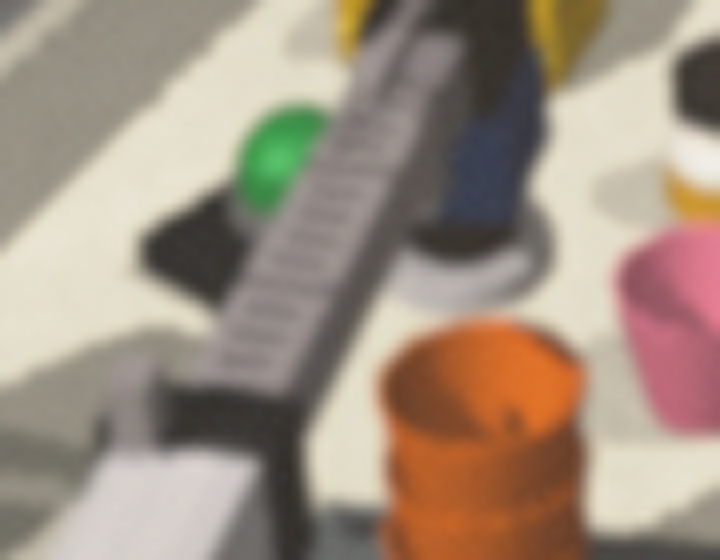

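Between the collar and the head I count the long lines at (300,285) and (370,167), which are the 100 and 50 mm lines, with three shorts (110, 120, 130) before the collar edge hides the rest. Locating the long lines by ray onto the tube's top.

Run:
```python
from h import *
s=cam('side'); W=cloud(s); M=np.linalg.inv(s['V'])
r=np.radians(12); ax=np.array([np.cos(r),np.sin(r)]); ay=np.array([-np.sin(r),np.cos(r)]); o=np.array([.568,.1143])
D=W[...,:2]-o
g=(abs(D@ax)<.008)&((D@ay)>.08)&((D@ay)<.16)&(W[...,2]>.2)
zt=np.median(W[g][:,2]); print('tube top z',zt,g.sum())
for n,p in(('100',(300,285)),('50',(370,167)),('collar rear/top edge',(230,392))):
    u,v=(p[0]+.5)/8-.5+165,(p[1]+.5)/8-.5+215
    d=ray(s,u,v,zt)[:2]-o; print(n,'stand x,y',d@ax,d@ay)
im=cv2.cvtColor(s['image'],cv2.COLOR_BGR2GRAY).astype(np.float32)
Y=np.arange(70,165,.5)/1000; P=[]
for dx in np.linspace(-.009,.009,9):
    uv=np.array([proj(s,[*(o+(dx)*ax+y*ay),zt]) for y in Y],np.float32)
    P.append(cv2.remap(im,uv[:,:1],uv[:,1:],cv2.INTER_LINEAR).ravel())
P=np.mean(P,0); P=P-cv2.GaussianBlur(P.reshape(1,-1),(0,0),12)[0]
for i in range(1,len(P)-1):
    if P[i]<P[i-1] and P[i]<=P[i+1] and P[i]<-1: print('line y',Y[i]*1000,P[i].round(1))
st=arm.get_state(); print(st['ee_pos'],st['joint_vel'].round(4),st['grip_width'])
```

```text
tube top z 0.2491302337427591 203
100 stand x,y -0.0012376809854519172 0.1318164046880776
50 stand x,y -0.003021915968202442 0.08080762943604165
collar rear/top edge stand x,y 0.0017454589535170597 0.1746140102797407
line y 83.0 -4.2
line y 102.5 -1.7
line y 112.5 -1.5
line y 122.5 -1.0
line y 133.0 -5.6
line y 143.5 -1.5
line y 153.0 -2.4
line y 163.0 -2.1
[0.56921642 0.1141543  0.26155752] [-0.0005 -0.0012  0.0009  0.0025 -0.0009 -0.0017] 0.02501540506153745
```

The lines lie at y 83 and 133 mm against 85 and 135 expected, which puts the boom at 151–152 mm. TCP travel says 150.6, so both are within tolerance. One last stack and hold check, then hand in.

Run:
```python
from h import *
s=cam('side'); k,l,q,ce=cv2.connectedComponentsWithStats(orange(s))
ok=False
for i in range(1,k):
    if q[i,4]>400: print(q[i],ce[i].round(1)); ok|=abs(ce[i][0]-225.3)<.8 and abs(ce[i][1]-277.7)<1.2
st=arm.get_state(); print(st['t'],st['ee_pos'],st['grip_width'],st['wrist_force'])
if ok and st['grip_width']<.0265: job.job_done(); print('handed in')
```

```text
[213 256  25  46 932] [225.1 277.7]
22.4 [0.56921036 0.1141598  0.26157251] 0.024381469770129362 [ 2.69312341  6.7373003  -0.56983513]
the job is handed in; nothing more can be done
handed in
```

I nested both loose orange cups in the ring cup, then drew the boom out to about 150 mm. I handed the job in at 22.4 s with the arm still holding it there and the lock button squeezed; no verdict is reported.

- **Cups:** each was lowered until it touched, at the tool height expected for fully home, then released. In the side view after the pull the stack was straight, and its position matched the one before the pull to within 0.2 px.
- **Boom and button:** the jaws were closed to about 24.5 mm, which means the button is fully in. The spring was pulling at about 6 N and the arm was still.
- **Boom position:** tool travel gave 150.6 mm, while the scale lines on the tube gave 151–152 mm in the image. They differ by about 1 mm, which is within the 2 mm camera calibration and the 5 mm tolerance.
- **Not confirmed:** I could not see the red line itself. The sleeve's collar hides it in the side view and the arm hides it in the top view.

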